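Index the vial carousel to the next vial

TASK

The vial standing at the reading head of the small carousel has been read, so bring the other vial in front of the head. With the closed fingertips press the dished plunger head on the carousel's arm fully down, keep it down while you push it round to the neighbouring hole that brings the other vial to the head, then let it spring fully up into that hole and move clear. Nothing is to be grasped: do not touch or lift the vials or the short reference plug, which ride round in their pockets, and leave the other things on the bench where they stand.

Things in the scene. Friction and masses are not known exactly. Their poses are not given: they have to be found in the camera images.
- carousel: Fixed carousel: round black foot 280 mm across, round index plate 264 mm across, its top at z = 48 mm. Origin on the turning axis at the bench surface; +x points to the reading head, a white box 62 mm wide, 126 mm high, 101 to 150 mm from the axis. On the other side an arc slot with five index holes, 110 mm from the axis, 30 degrees (0.5236 rad) apart, the middle one exactly opposite the head
- axis (a point): Point on the vertical turning axis, on the index plate's top, 48 mm above the bench
- read_point (a point): Where a vial's underside centre must be to be read: the pocket place right in front of the reading head, 74 mm from the turning axis, 60 mm above the bench (a pocket's floor)
- plunger_top (a point): Centre of the plunger head's upper face; moves with it; 94 mm above the bench when up. Round black dished head, 54 mm across: flat floor (the point) 48 mm across inside a rim 4 mm high. It is on the end of the turning arm, 110 mm from the axis, opposite the middle pocket; a spring pin under it locks the arm in the hole below
- plunger (a joint): Travel of the plunger, m: 0 = fully up (locked in a hole), grows as it is pressed straight down, stop at 0.014. The spring takes about 4 N to start, 8 N at the stop. The pin is clear of its hole from about 0.012; the arm must be pushed round with it down there. The pin's nose is conical: released within about 4 mm of a hole's centre it centres itself and springs up to 0
- rotor (a joint): Angle of the turning part (disc with pockets, arm, plunger), rad, counter-clockwise seen from above; 0 = arm in the middle hole, as at the start; holes at -1.047, -0.524, 0, 0.524, 1.047. It turns with light friction (under 1 N at the plunger) once the plunger is down; in a hole it has about 0.015 rad of play each way
- read_vial: The vial that has been read, white ribbed cap, 23 mm across, 52 mm high, loose, origin at the centre of its underside. At the start it stands in the middle pocket at the reading head
- next_vial: The other vial, to be brought to the head: 23 mm across, 52 mm high, black cap, loose, origin at the centre of its underside. At the start it stands in the pocket 30 degrees to one side or the other of the middle pocket, 74 mm from the axis. Pockets are grey cups 33 mm outside, 28 mm inside, floor at z = 60 mm, rim at z = 76 mm
- reference_plug: Short plain steel reference plug without a cap, 23 mm across, 28 mm high, loose, origin at the centre of its underside; it stands in the pocket on the other side of the middle one
- tip_box: Bystander: blue and white tip box, 74 x 117 x 62 mm, loose, to the left of the carousel, origin at the centre of its underside
- bench_timer: Bystander: black bench timer, 50 x 76 x 24 mm, loose, to the left of the carousel, origin at the centre of its underside
- petri_dish: Bystander: closed petri dish, 57 mm across, 15 mm high, loose, to the right of the carousel, origin at the centre of its underside

How it is judged:
By the outcome, as a careful person would: the job done as asked, in the order asked, and still so for the second after the job is handed in, with the robot touching nothing.
It also fails if it takes over 38 s, if anything falls off the work surface, if the arm or the gripper's body presses on something with over 40 N, if the wrist force passes 120 N, or if a joint passes its speed limit or range.

ROBOT

A 7-joint arm with a two-finger parallel gripper is mounted at the origin on a cart in front of the work surface, level with it; the furniture and walls round the work are solid. World frame = base frame: x ahead of the robot, y to its left, z up, the work surface at z = 0. Lengths are in m, angles in rad, forces in N, time in s.
With the tool pointing down it reaches from about 0.375 to 0.925 m from the base axis. Payload 3.1 kg.
Tool frame: the origin (TCP) lies at the very end of the fingers, on their centre line; the grasp point (between the pads) lies 19 mm behind it; z points along the fingers, y is the direction in which the jaws open and shut (so a half turn about z gives the same grasp; the last joint's range is limited). The gripper opens to 85 mm and grips with 20 to 120 N. Pads are 22 mm wide; open, the fingers measure 114 mm over their backs; the gripper's body (76 mm by 85 mm) begins 54 mm behind the grasp point. The pads swing forward as they close: fully open they stand 13 mm farther back than shut.
Start: joints at [1.026, 0.383, 0.044, 1.598, -0.018, 1.161, -0.05], TCP at [0.281, -0.586, 0.2] pointing down, gripper open.
Joint ranges: [-2.61, 2.61], [-0.41, 2.15], [-1.48, 1.57], [0, 2.5], [-1.57, 4.71], [0.05, 1.97], [-2.85, 2.85]. Speed limits (rad/s): [2.79, 2.79, 3.14, 3.14, 3.14, 3.14, 3.14].

INTERFACE

Orientations are given as a unit quaternion [w, x, y, z].
In Python, from cell import ctrl gives the robot as it stands.
- The arm moves only by the tool step_arm, never from a script. Its argument "targets" is one flat list of numbers, 7 for each row, row after row: the shift along the tool's x, y, z in m, then the turn, a rotation vector about the tool's x, y, z in degrees, then the opening, from 0 (shut) to 1 (fully open). In form: [x, y, z, wx, wy, wz, fingers, x, y, z, wx, wy, wz, fingers, ...]. A call has 1 to 10 rows; each row is the pose to reach, as a shift and turn from the pose commanded when the call began, along the tool's axes at that moment; what a row does not reach only later rows make up. A row lasts 1/10 s, in which the tool goes at most 50 mm and 8.59 degrees, less where a joint would pass 70% of its speed; a pose out of reach is approached as far as the arm can. A call with a gripper value outside its range is refused whole. The fingers move at their own pace and stop on an object; the grip force is fixed at half the most. Time passes only in rows, so rows that repeat a pose let the fingers close. It gives the time, the measured TCP pose, the force and the opening at its end, in the units of the state.
- ctrl.get_obs(): the state, without advancing time (a new reading comes with each control period).
- ctrl.read_camera(name): name is "side" or "top"; returns a dict with "img" (384x512x3 uint8, blue, green, red), "z_map" (384x512 float32, m along the optical axis (not along the pixel's ray), 0 where there is no reading), "K" (3x3 intrinsics, pixels), "view" (4x4, takes a point from world to camera coordinates). Camera axes: x right, y down, z forward; pixel columns grow to the right and rows downward; lengths in m; the calibration is good to about 2 mm. A picture is of the moment at which its call begins.
- ctrl.hand_in(): hands the job in, once; it reports no verdict.
The state is a dict: "t": time; "joints": joint angles; "qvel": joint speeds; "effort": joint torques, N m; "eef_pos": TCP position; "ee_rot": TCP orientation; "ft_force": force on the tool from outside, world axes, zero at the start; "torque": the same for the moment, N m; "gripper_width": opening from 0.0 (shut) to 1.0 (fully open).
Only numpy, scipy, OpenCV 4.12 (cv2) and the standard library are available. Lean on these libraries where they do the work, as an engineer would, in place of code of your own. Each camera call takes 0.05 s, during which the arm holds its last target.

## Working session

There is one attempt and no reset: what is moved stays moved. The work goes in short steps, Python scripts to look and compute and a tool call to move; the robot and the scene stay as the last step left them, time stands still between calls to the robot, and variables do not carry over. Pictures are saved under pics/ and viewed, and the job is handed in when it is done.

Besides the shell and the picture viewer there is one more tool, called after "Request:" as a command line: name --argument value ..., lists and objects as JSON in quotes. step_arm: Moves the arm, as the interface text tells. Its arguments: {"type":"object","properties":{"targets":{"type":"array","items":{"type":"number"}}},"required":["targets"]}

```bash
mkdir -p pics; python3 - <<'E'
from cell import ctrl
import cv2,numpy as np,pickle
for n in("top","side"):
    d=ctrl.read_camera(n); cv2.imwrite(f"pics/{n}0.png",d["img"]); pickle.dump(d,open(f"{n}0.pkl","wb"))
o=ctrl.get_obs();print(o["t"],o["eef_pos"],o["ee_rot"],o["gripper_width"],o["ft_force"])
E
```

```text
0.1 [ 0.28042117 -0.58534553  0.19890257] [-1.16805111e-03  9.75142744e-01  2.21574274e-01 -3.26028435e-04] 1.005240070881859 [-0.31580148 -0.12078278 -1.0673954 ]
```

View pics/top0.png

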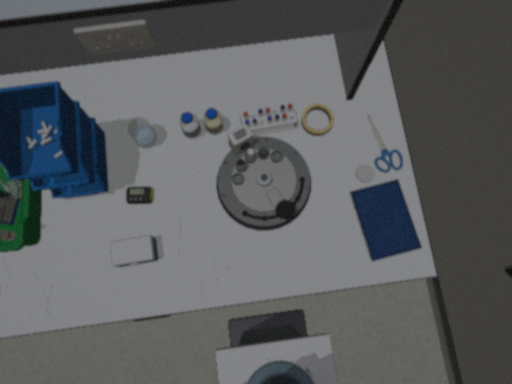

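View pics/side0.png

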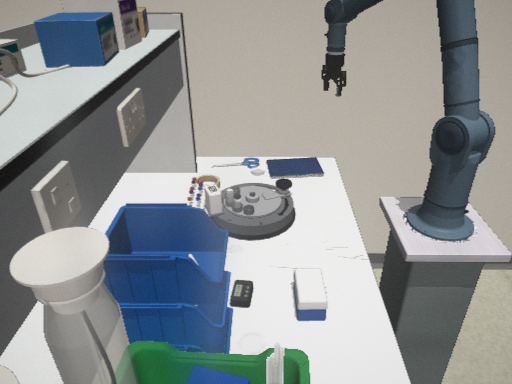

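The top view shows the carousel centre near (264,180), the plunger head near (286,210) and the reading head near (240,135). I'll enlarge both views.

```bash
cat > h.py <<'E'
import pickle,numpy as np,cv2
def atz(d,u,v,z):
    K,V=d["K"],d["view"]; R,t=V[:3,:3],V[:3,3]
    r=R.T@np.linalg.inv(K)@[u,v,1]; c=-R.T@t
    return c+r*(z-c[2])/r[2]
def proj(d,p):
    q=d["K"]@(d["view"][:3,:3]@np.array(p)+d["view"][:3,3]); return q[:2]/q[2]
def cloud(d):
    z=d["z_map"]; v,u=np.indices(z.shape); P=np.stack([u,v,np.ones_like(u)],-1)@np.linalg.inv(d["K"]).T*z[...,None]
    return (P-d["view"][:3,3])@d["view"][:3,:3]
E
python3 - <<'E'
from h import *
for n,(x0,y0,x1,y1) in dict(top=(210,115,320,235),side=(185,165,305,245)).items():
    d=pickle.load(open(n+"0.pkl","rb")); c=d["img"][y0:y1,x0:x1]
    s=5 if n=="top" else 6
    cv2.imwrite(f"pics/{n}0c.png",cv2.convertScaleAbs(cv2.resize(c,None,fx=s,fy=s,interpolation=cv2.INTER_CUBIC),alpha=1.4))
d=pickle.load(open("top0.pkl","rb"))
print(d["K"],d["view"]);P=cloud(d)
for u,v in[(264,180),(286,210),(240,135),(230,190)]:print(u,v,P[v,u],[atz(d,u,v,z) for z in(.048,.094)])
E
```

```text
[[412.39995958   0.         256.4937007 ]
 [  0.         412.39995958 193.83283425]
 [  0.           0.           1.        ]] [[-1.36806675e-01 -9.90597737e-01 -2.37820174e-04  6.32102479e-02]
 [-9.67085064e-01  1.33611442e-01 -2.16551292e-01  5.50902306e-01]
 [ 2.14546995e-01 -2.93956699e-02 -9.76271213e-01  1.09893129e+00]
 [ 0.00000000e+00  0.00000000e+00  0.00000000e+00  1.00000000e+00]]
264 180 [ 0.58668973 -0.03835454  0.07829738] [array([ 0.59433418, -0.0399775 ,  0.048     ]), array([ 0.58272774, -0.03751339,  0.094     ])]
286 210 [ 0.49186421 -0.08475451  0.09304499] [array([ 0.49949598, -0.08910143,  0.048     ]), array([ 0.4917024 , -0.08466235,  0.094     ])]
240 135 [0.70916964 0.01135026 0.12653023] [array([0.73890666, 0.01061608, 0.048     ]), array([0.72148785, 0.01104613, 0.094     ])]
230 190 [0.57805173 0.06000792 0.04983732] [array([0.57848987, 0.06007016, 0.048     ]), array([0.56752043, 0.05851197, 0.094     ])]
```

View pics/top0c.png

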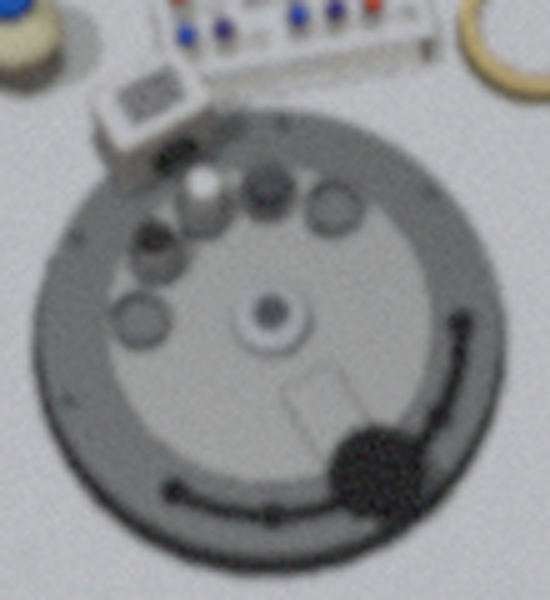

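View pics/side0c.png

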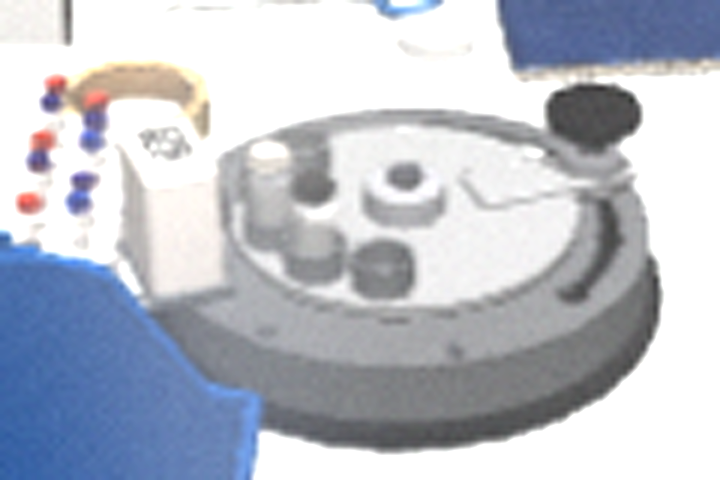

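```bash
python3 - <<'E'
from h import *
np.set_printoptions(precision=0,suppress=True,linewidth=200)
d=pickle.load(open("top0.pkl","rb"));P=cloud(d)
print("top z mm rows146-170, cols 232-284");print((P[146:172,232:284,2]*1000).astype(int))
s=pickle.load(open("side0.pkl","rb"));Q=cloud(s)
print("side z");print((Q[186:216:1,222:260,2]*1000).astype(int))
for n,dd,(x0,y0,x1,y1) in(("t",d,(230,140,290,185)),("s",s,(218,180,262,220))):
    cv2.imwrite(f"pics/{n}z.png",cv2.convertScaleAbs(cv2.resize(dd["img"][y0:y1,x0:x1],None,fx=12,fy=12,interpolation=cv2.INTER_CUBIC),alpha=1.3))
E
```

```text
top z mm rows146-170, cols 232-284
[[ 83  99 109 ...  48  48  49]
 [ 68  88  96 ...  46  51  45]
 [ 61  78  86 ...  49  48  47]
 ...
 [ 50  56  58 ...  60  60  54]
 [ 45  54  56 ...  58  55  58]
 [ 46  57  58 ...  55  53  55]]
side z
[[ 0 -3 -2 ... 55 56 57]
 [-2 -4 -1 ... 54 55 55]
 [-2 -3 -2 ... 57 58 56]
 ...
 [53 48 46 ... 56 56 55]
 [48 48 44 ... 54 54 54]
 [46 48 45 ... 56 56 55]]
```

View pics/tz.png

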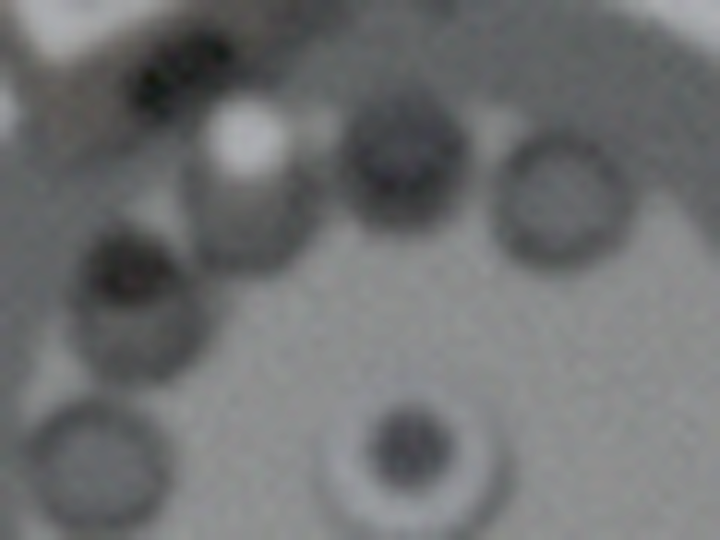

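View pics/sz.png

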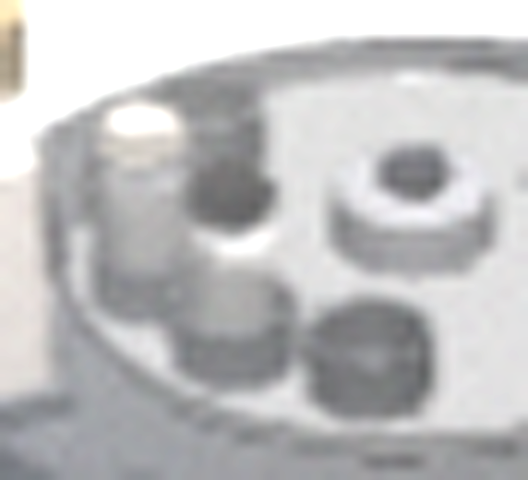

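```bash
python3 - <<'E'
from h import *
d=pickle.load(open("top0.pkl","rb"));P=cloud(d)
g=lambda u,v:(210+u/5-.4,115+v/5-.4)
print("cap z L",P[158:166,237:246,2].max(),"R",P[148:158,258:270,2].max(), "mid",P[148:156,247:255,2].max())
# hole/plunger/hub positions from crop
hub=atz(d,*g(271,312),.078);holes=[atz(d,*g(*p),.048) for p in((461,320),(435,418),(273,515),(175,488))]
pl=atz(d,*g(377,471),.096)
print("hub",hub);print("holes",*holes);print("pl",pl)
# plunger via depth
m=(np.abs(P[...,2]-.096)<.008)&(np.hypot(P[...,0]-.492,P[...,1]+.085)<.04)
q=P[m];c,r=cv2.minEnclosingCircle(q[:,:2].astype(np.float32));print("pl depth",q.mean(0),c,r,m.sum())
# plate fit by depth
m=(np.abs(P[...,2]-.05)<.006)&(np.hypot(P[...,0]-.59,P[...,1]+.04)<.16)
c,r=cv2.minEnclosingCircle(P[m][:,:2].astype(np.float32));print("plate",c,r)
# circle fit center from holes r=.110
from scipy.optimize import least_squares
H=np.array(holes)[:,:2];a0=np.radians([60,30,-30,-60])
def f(x):return (H-(x[:2]+.11*np.stack([np.cos(x[2]+a0),np.sin(x[2]+a0)],1))).ravel()
s=least_squares(f,[.59,-.04,-2.6]);print("fit",s.x,np.degrees(s.x[2]),f(s.x)*1000)
c=s.x
for a in(0,-np.radians(30)):
    p=c[:2]+.11*np.array([np.cos(c[2]+a),np.sin(c[2]+a)]);print(p)
# side cam
S=pickle.load(open("side0.pkl","rb"));h=lambda u,v:(185+u/6-.4,165+v/6-.4)
print("side pl",atz(S,*h(593,113),.096),"hub",atz(S,*h(404,177),.075))
E
```

```text
cap z L 0.11657010078947073 R 0.09361586842293143 mid 0.11408441278702125
hub [ 0.59540103 -0.03903377  0.078     ]
holes [ 0.58360914 -0.14784664  0.048     ] [ 0.52896412 -0.12403949  0.048     ] [ 0.48646108 -0.02521296  0.048     ] [0.50922466 0.02725948 0.048     ]
pl [ 0.49498639 -0.08229473  0.096     ]
pl depth [ 0.49504764 -0.08149543  0.09469967] (0.49464309215545654, -0.08238962292671204) 0.027604222297668457 305
plate (0.6035796403884888, -0.0306744035333395) 0.14285831153392792
fit [ 0.59627455 -0.03822412 -2.74190713] -157.09970612494774 [ 0.9301909  -0.46593774 -0.95799817  1.91920418 -0.65688109 -0.58444344
  0.68468836 -0.86882301]
[ 0.49494437 -0.08102828]
[ 0.48711797 -0.02462852]
side pl [ 0.49322951 -0.07291543  0.096     ] hub [ 0.59441003 -0.03962034  0.075     ]
```

The vial with the black cap is 30° ccw of the head, at (155,240) in the crop. Its top is at about 0.11 m, while the other object is only about 0.09 m, which fits the plug. So the rotor has to go to -0.524, clockwise, with the plunger moving from (0.495,-0.082) to (0.487,-0.025).

```bash
cat > tgt.py <<'E'
import sys,numpy as np
from cell import ctrl
from scipy.spatial.transform import Rotation as Ro
o=ctrl.get_obs();w,x,y,z=o["ee_rot"];R=Ro.from_quat([x,y,z,w]).as_matrix()
np.set_printoptions(precision=4,suppress=True)
print(o["t"],o["eef_pos"],"f",o["ft_force"],"g",o["gripper_width"]);print(R)
for a in sys.argv[1:]:
    p=np.array(eval(a));print(a,"tool shift",R.T@(p-o["eef_pos"]))
E
python3 tgt.py "(.495,-.082,.2)" "(.495,-.082,.13)"
```

```text
0.1 [ 0.2804 -0.5853  0.1989] f [-0.3158 -0.1208 -1.0674] g 1.005240070881859
[[ 0.9018  0.4321 -0.0012]
 [ 0.4321 -0.9018  0.0021]
 [-0.0001 -0.0024 -1.    ]]
(.495,-.082,.2) tool shift [ 0.411  -0.3612 -0.0003]
(.495,-.082,.13) tool shift [ 0.411  -0.361   0.0697]
```

Request:
step_arm --targets '[0.02,-0.018,0,0,0,0,0,0.06,-0.053,0,0,0,0,0,0.095,-0.083,0,0,0,0,0,0.13,-0.114,0,0,0,0,0,0.165,-0.145,0,0,0,0,0,0.2,-0.176,0,0,0,0,0,0.235,-0.206,0,0,0,0,0,0.27,-0.237,0,0,0,0,0,0.305,-0.268,0,0,0,0,0,0.335,-0.294,0,0,0,0,0]'

```text
t: 1.1
eef_pos: [0.4562, -0.1733, 0.1999]
ee_rot: [-0.0, 0.975, 0.222, -0.0]
ft_force: [-0.2, -0.4, -0.1]
gripper_width: 0.001
```

```bash
python3 tgt.py "(.495,-.082,.13)" "(.495,-.082,.105)"
```

```text
1.1 [ 0.4562 -0.1733  0.1999] f [-0.2112 -0.3754 -0.1288] g 0.001237706579250817
[[ 0.901   0.4338 -0.0003]
 [ 0.4338 -0.901   0.0005]
 [-0.0001 -0.0006 -1.    ]]
(.495,-.082,.13) tool shift [ 0.0746 -0.0654  0.0699]
(.495,-.082,.105) tool shift [ 0.0746 -0.0654  0.0949]
```

Request:
step_arm --targets '[0.025,-0.022,0.01,0,0,0,0,0.05,-0.044,0.03,0,0,0,0,0.068,-0.059,0.05,0,0,0,0,0.0746,-0.0654,0.07,0,0,0,0,0.0746,-0.0654,0.085,0,0,0,0,0.0746,-0.0654,0.085,0,0,0,0]'

```text
t: 1.7
eef_pos: [0.4922, -0.0841, 0.1124]
ee_rot: [-0.001, 0.975, 0.222, -0.003]
ft_force: [0.5, -1.0, 0.6]
gripper_width: 0.002
```

```bash
python3 tgt.py "(.495,-.082,.094)"; python3 - <<'E'
from cell import ctrl
from h import *
for n,(x0,y0,x1,y1) in dict(top=(210,115,320,235),side=(185,135,305,235)).items():
    d=ctrl.read_camera(n); c=d["img"][y0:y1,x0:x1];pickle.dump(d,open(n+"1.pkl","wb"))
    cv2.imwrite(f"pics/{n}1c.png",cv2.convertScaleAbs(cv2.resize(c,None,fx=5,fy=5,interpolation=cv2.INTER_CUBIC),alpha=1.3))
E
```

```text
1.7 [ 0.4922 -0.0841  0.1124] f [ 0.4541 -0.9516  0.6442] g 0.0022832053813052235
[[ 0.9012  0.4334 -0.0063]
 [ 0.4334 -0.9012  0.0012]
 [-0.0052 -0.0039 -1.    ]]
(.495,-.082,.094) tool shift [ 0.0036 -0.0006  0.0184]
```

View pics/side1c.png

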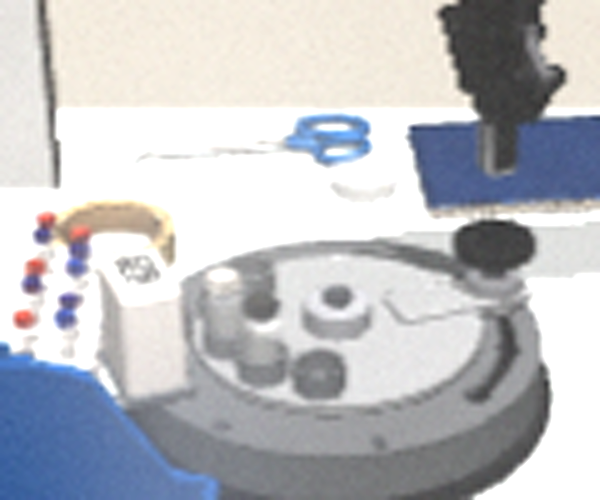

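View pics/top1c.png

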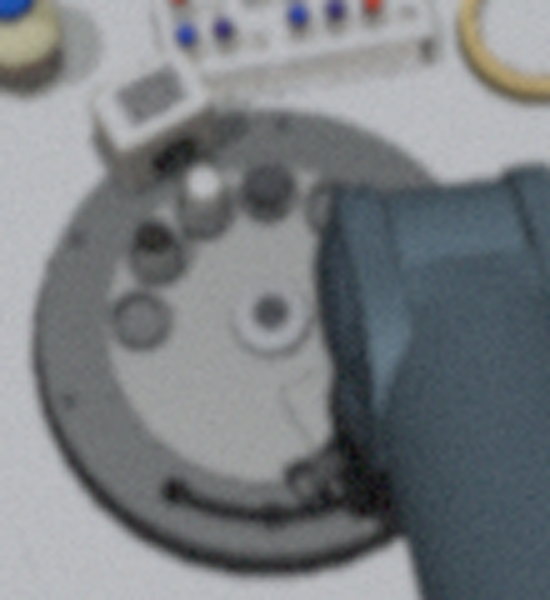

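The side view shows the closed fingertips at crop (497,172), above the dish at (494,243). The top view shows the arm covering the plunger. Now I'll check the settled pose against the projections.

```bash
python3 tgt.py "(.495,-.082,.094)"; python3 - <<'E'
from cell import ctrl
from h import *
d=pickle.load(open("side1.pkl","rb"))
f=lambda p:(proj(d,p)-[185,135]+.4)*5
p=ctrl.get_obs()["eef_pos"];print(f(p),f((.495,-.082,.094)),f((.495,-.082,.098)))
E
```

```text
1.8 [ 0.4945 -0.0853  0.1149] f [-0.5199 -0.4401  0.3816] g 0.0013453715488883661
[[ 0.902   0.4318 -0.0012]
 [ 0.4318 -0.902   0.0001]
 [-0.001  -0.0006 -1.    ]]
(.495,-.082,.094) tool shift [ 0.0019 -0.0027  0.0209]
[492.35771595 209.37510422] [490.91572241 240.07386009] [491.06201192 234.69422526]
```

```bash
python3 - <<'E'
from cell import ctrl
from h import *
np.set_printoptions(precision=3,suppress=True,linewidth=200)
d=ctrl.read_camera("side");pickle.dump(d,open("side2.pkl","rb"))
print(ctrl.get_obs()["eef_pos"])
P=cloud(d)
for v in range(158,188,2):print(v,P[v,284])
c=d["img"][140:200,255:315];cv2.imwrite("pics/side2z.png",cv2.resize(c,None,fx=10,fy=10,interpolation=cv2.INTER_CUBIC))
E
```

```text
Traceback (most recent call last):
FileNotFoundError: [Errno 2] No such file or directory: 'side2.pkl'
```

```bash
pwd; ls -la . pics; df -h . | tail -1
```

```text
.
.:
total 5412
drwxr-xr-x  3 agent agent    4096 Dec  6 15:22 .
drwxr-xr-x 23 root  root     4096 Dec  6 15:19 ..
-rw-r--r--  1 agent agent     441 Dec  6 15:20 h.py
drwxr-xr-x  2 agent agent    4096 Dec  6 15:22 pics
-rw-r--r--  1 agent agent 1376831 Dec  6 15:20 side0.pkl
-rw-r--r--  1 agent agent 1376831 Dec  6 15:22 side1.pkl
-rw-r--r--  1 agent agent     385 Dec  6 15:21 tgt.py
-rw-r--r--  1 agent agent 1376831 Dec  6 15:20 top0.pkl
-rw-r--r--  1 agent agent 1376831 Dec  6 15:22 top1.pkl

pics:
total 2292
drwxr-xr-x 2 agent agent   4096 Dec  6 15:22 .
drwxr-xr-x 3 agent agent   4096 Dec  6 15:22 ..
-rw-r--r-- 1 agent agent 308483 Dec  6 15:20 side0.png
-rw-r--r-- 1 agent agent 282658 Dec  6 15:20 side0c.png
-rw-r--r-- 1 agent agent 287686 Dec  6 15:22 side1c.png
-rw-r--r-- 1 agent agent 193833 Dec  6 15:20 sz.png
-rw-r--r-- 1 agent agent 290657 Dec  6 15:20 top0.png
-rw-r--r-- 1 agent agent 346917 Dec  6 15:20 top0c.png
-rw-r--r-- 1 agent agent 341413 Dec  6 15:22 top1c.png
-rw-r--r-- 1 agent agent 266666 Dec  6 15:20 tz.png
/dev/vda        252G  1.5G   80G   2% /
```

The directory looks normal, so the write error was probably a one-off. I'll retry it once.

```bash
python3 - <<'E'
from cell import ctrl
from h import *
np.set_printoptions(precision=3,suppress=True,linewidth=200)
d=ctrl.read_camera("side")
print(ctrl.get_obs()["t"],ctrl.get_obs()["eef_pos"])
P=cloud(d)
for v in range(158,188,2):print(v,P[v,284])
c=d["img"][140:200,255:315];cv2.imwrite("pics/side2z.png",cv2.resize(c,None,fx=10,fy=10,interpolation=cv2.INTER_CUBIC))
pickle.dump(d,open("side2.pkl","wb"))
E
```

```text
1.9 [ 0.496 -0.086  0.116]
158 [ 0.495 -0.055  0.195]
160 [ 0.494 -0.071  0.181]
162 [ 0.493 -0.071  0.174]
164 [ 0.493 -0.069  0.168]
166 [ 0.493 -0.069  0.161]
168 [ 0.493 -0.076  0.15 ]
170 [ 0.48  -0.335  0.01 ]
172 [ 0.481 -0.317  0.011]
174 [ 0.481 -0.311  0.006]
176 [ 0.481 -0.3    0.003]
178 [ 0.481 -0.296 -0.004]
180 [ 0.49  -0.105  0.091]
182 [ 0.491 -0.088  0.093]
184 [ 0.491 -0.072  0.094]
186 [ 0.492 -0.054  0.097]
```

View pics/side2z.png

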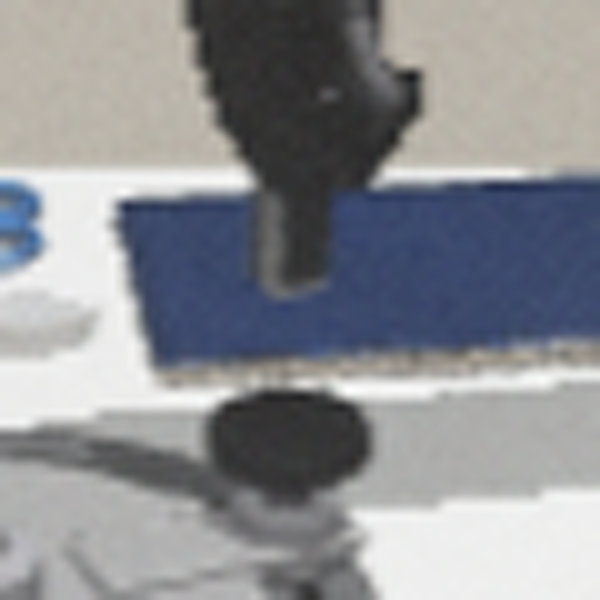

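```bash
python3 - <<'E'
from cell import ctrl
from h import *
np.set_printoptions(precision=3,suppress=True,linewidth=200)
d=pickle.load(open("side0.pkl","rb"));P=cloud(d)
print(proj(d,(.2804,-.5853,.2)),proj(d,(.2804,-.5853,.213)))
m=(np.hypot(P[...,0]-.28,P[...,1]+.585)<.08)&(P[...,2]>.1)
v,u=np.nonzero(m);print(P[m][:,2].min(),v.max(),u[v==v.max()])
for name in("side2","top1"):
    d=pickle.load(open(name+".pkl","rb"));P=cloud(d)
    m=(np.hypot(P[...,0]-.495,P[...,1]+.083)<.05)&(P[...,2]>.12)
    print(name,np.sort(P[m][:,2])[:15],P[m][P[m][:,2]<.17].mean(0))
print(ctrl.get_obs()["joints"])
c=cv2.resize(cv2.imread("pics/side0.png")[55:115,300:360],None,fx=10,fy=10,interpolation=cv2.INTER_CUBIC);cv2.imwrite("pics/grip0.png",c)
E
```

```text
[330.615 102.98 ] [330.876  99.953]
0.24173354805136732 96 [336 337 338 339]
side2 [0.145 0.146 0.146 0.147 0.148 0.148 0.149 0.15  0.15  0.15  0.151 0.154 0.154 0.155 0.155] [ 0.495 -0.075  0.159]
top1 [0.153 0.191 0.192 0.197 0.198 0.199 0.199 0.2   0.201 0.202 0.203 0.204 0.206 0.207 0.208] [ 0.482 -0.076  0.153]
[ 0.398  0.226 -0.341  2.01   0.095  0.918 -1.117]
```

View pics/grip0.png

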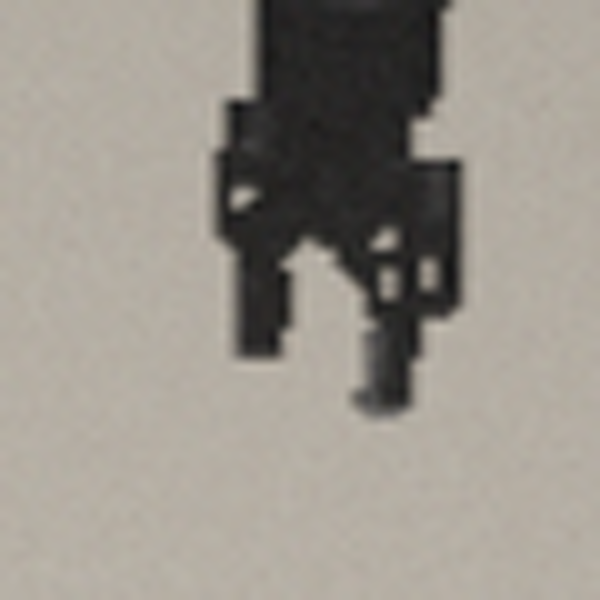

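The camera puts the fingertips about 30 mm above the reported TCP, both in this picture and in the starting one. I'll go down gently and let the force show where contact is.

Request:
step_arm --targets '[0,-0.003,0.006,0,0,0,0,0,-0.003,0.012,0,0,0,0,0,-0.003,0.018,0,0,0,0,0,-0.003,0.018,0,0,0,0,0,-0.003,0.018,0,0,0,0]'

```text
t: 2.4
eef_pos: [0.4934, -0.0824, 0.0968]
ee_rot: [-0.0, 0.975, 0.222, -0.0]
ft_force: [0.0, -0.1, -0.4]
gripper_width: 0.001
```

```bash
python3 tgt.py;python3 - <<'E'
from cell import ctrl
from h import *
d=ctrl.read_camera("side")
c=d["img"][140:200,255:315];cv2.imwrite("pics/side3z.png",cv2.resize(c,None,fx=10,fy=10,interpolation=cv2.INTER_CUBIC))
E
```

```text
2.4 [ 0.4934 -0.0824  0.0968] f [ 0.0201 -0.0925 -0.4051] g 0.001206863024546413
[[ 0.9018  0.4321 -0.0007]
 [ 0.4321 -0.9018  0.0002]
 [-0.0006 -0.0005 -1.    ]]
```

View pics/side3z.png

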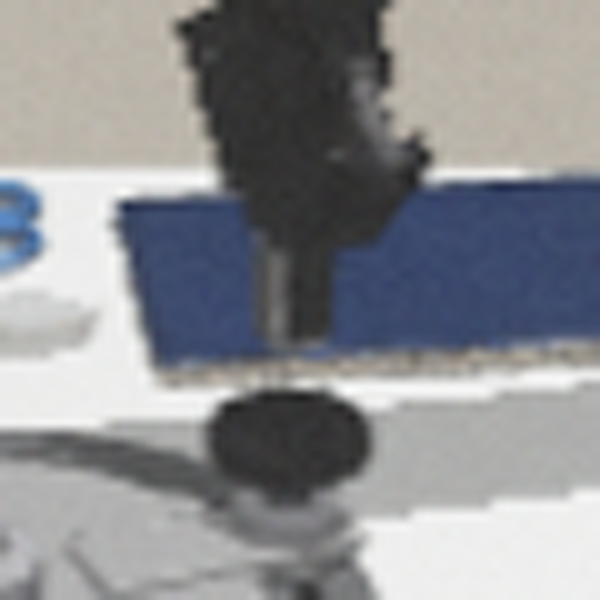

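The fingertips (290,345) are still well above the dish (290,435), by about 30 mm, and there is no contact force. So contact should come at a reading near 0.067.

Request:
step_arm --targets '[0,0,0.006,0,0,0,0,0,0,0.012,0,0,0,0,0,0,0.018,0,0,0,0,0,0,0.022,0,0,0,0,0,0,0.022,0,0,0,0]'

```text
t: 2.95
eef_pos: [0.4928, -0.0822, 0.0742]
ee_rot: [-0.0, 0.975, 0.222, -0.001]
ft_force: [-0.4, 0.1, 0.5]
gripper_width: -0.002
```

```bash
python3 tgt.py;python3 - <<'E'
from cell import ctrl
from h import *
d=ctrl.read_camera("side")
c=d["img"][140:200,255:315];cv2.imwrite("pics/side4z.png",cv2.resize(c,None,fx=10,fy=10,interpolation=cv2.INTER_CUBIC))
E
```

```text
2.95 [ 0.4928 -0.0822  0.0742] f [-0.3915  0.1471  0.5215] g -0.0021687380942936904
[[ 0.9018  0.4322 -0.0019]
 [ 0.4322 -0.9018  0.0004]
 [-0.0015 -0.0012 -1.    ]]
```

View pics/side4z.png

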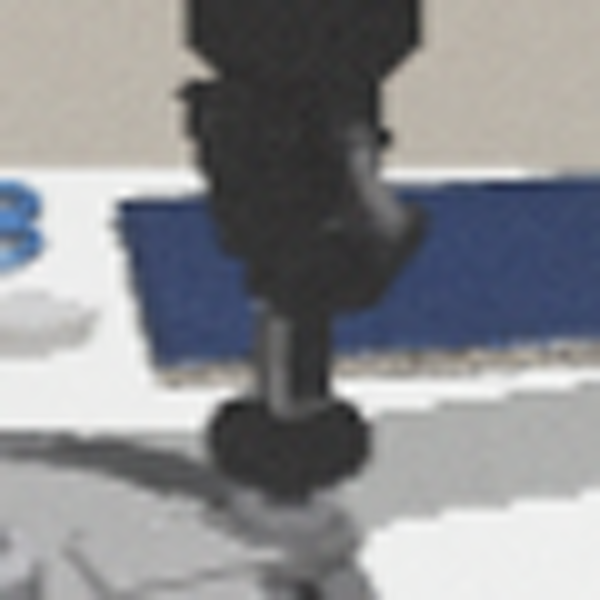

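The tips (295,415) are just above the dish centre (290,435), still without force.

Request:
step_arm --targets '[0,0,0.004,0,0,0,0,0,0,0.007,0,0,0,0,0,0,0.01,0,0,0,0,0,0,0.01,0,0,0,0]'

```text
t: 3.4
eef_pos: [0.4932, -0.0823, 0.0647]
ee_rot: [-0.0, 0.975, 0.222, -0.0]
ft_force: [0.0, 0.6, -0.5]
gripper_width: 0.003
```

```bash
python3 tgt.py
```

```text
3.4 [ 0.4932 -0.0823  0.0647] f [ 0.0263  0.6468 -0.4559] g 0.0030391633067899855
[[ 0.9018  0.4322 -0.0009]
 [ 0.4322 -0.9018  0.0002]
 [-0.0008 -0.0006 -1.    ]]
```

Request:
step_arm --targets '[0,0,0.002,0,0,0,0,0,0,0.004,0,0,0,0,0,0,0.004,0,0,0,0]'

```text
t: 3.7
eef_pos: [0.494, -0.0825, 0.0616]
ee_rot: [0.0, 0.975, 0.222, 0.0]
ft_force: [-0.8, -0.8, 4.5]
gripper_width: 0.0
```

```bash
python3 tgt.py;python3 - <<'E'
from cell import ctrl
from h import *
d=ctrl.read_camera("side")
c=d["img"][140:200,255:315];cv2.imwrite("pics/side5z.png",cv2.resize(c,None,fx=10,fy=10,interpolation=cv2.INTER_CUBIC))
E
```

```text
3.7 [ 0.494  -0.0825  0.0616] f [-0.7567 -0.772   4.4513] g 0.0002283580743371077
[[ 0.9018  0.4321  0.0004]
 [ 0.4321 -0.9018 -0.0003]
 [ 0.0002  0.0005 -1.    ]]
```

View pics/side5z.png

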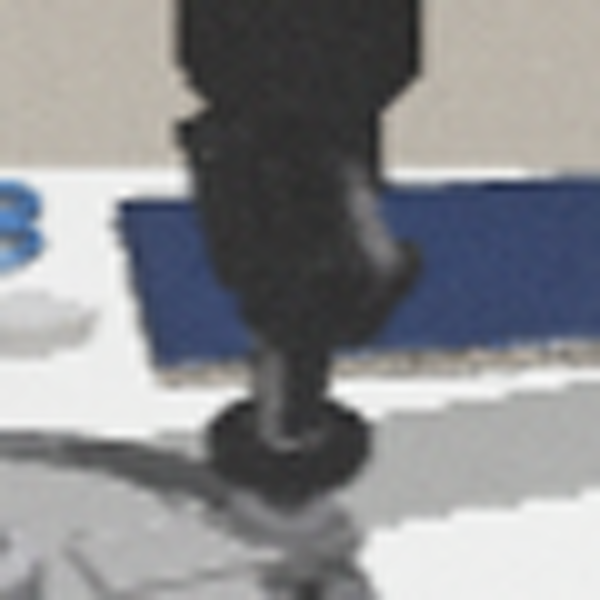

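Contact came at a reading of about 0.062 with 4.5 N, the spring's starting force. The tips are inside the dish at (290,440). Now I'll press toward the stop, which I expect at a reading near 0.048.

Request:
step_arm --targets '[0,0,0.003,0,0,0,0,0,0,0.006,0,0,0,0,0,0,0.009,0,0,0,0,0,0,0.012,0,0,0,0,0,0,0.012,0,0,0,0]'

```text
t: 4.25
eef_pos: [0.4941, -0.0828, 0.05]
ee_rot: [0.0, 0.975, 0.221, 0.0]
ft_force: [-2.6, -0.1, 7.4]
gripper_width: -0.004
```

Request:
step_arm --targets '[0,0,0.0015,0,0,0,0,0,0,0.0025,0,0,0,0,0,0,0.0025,0,0,0,0]'

```text
t: 4.55
eef_pos: [0.4946, -0.0836, 0.0489]
ee_rot: [0.001, 0.975, 0.221, 0.0]
ft_force: [-4.4, -1.0, 15.6]
gripper_width: 0.002
```

```bash
python3 tgt.py;python3 - <<'E'
from cell import ctrl
from h import *
d=ctrl.read_camera("side")
c=d["img"][140:200,255:315];cv2.imwrite("pics/side6z.png",cv2.resize(c,None,fx=10,fy=10,interpolation=cv2.INTER_CUBIC))
E
```

```text
4.55 [ 0.4946 -0.0836  0.0489] f [-4.3716 -1.036  15.5932] g 0.0015599443160947877
[[ 0.902   0.4317  0.0009]
 [ 0.4317 -0.902  -0.0021]
 [-0.0001  0.0023 -1.    ]]
```

View pics/side6z.png

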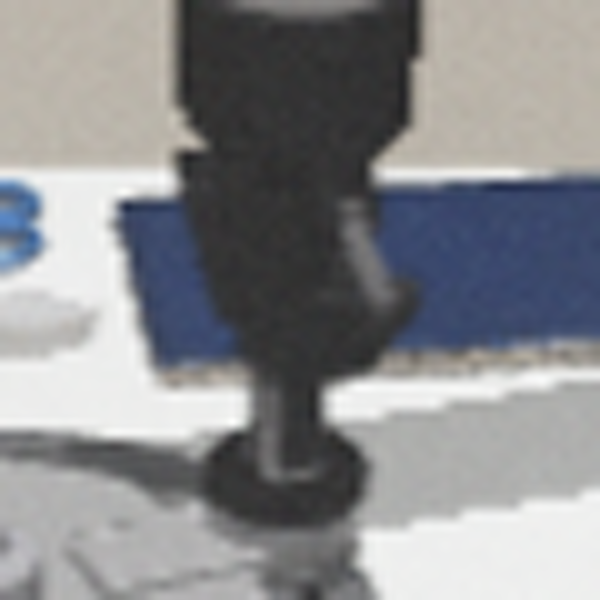

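The force is now 15.6 N, above the 8 N spring limit, and the head sits visibly lower at (287,478), so the plunger is on its stop. Next I'll work out the arc.

```bash
python3 - <<'E'
import numpy as np
A=np.array([.596,-.0385]);p=.11*np.array([np.cos(np.radians(-157)),np.sin(np.radians(-157))])
T=np.array([[.9018,.4321],[.4321,-.9018]])
for a in(2,5,9,13,17,21,25,28,30):
    t=-np.radians(a);r=np.array([[np.cos(t),-np.sin(t)],[np.sin(t),np.cos(t)]])@p
    print(a,(T@(r-p)).round(4),(A+r).round(4))
E
```

```text
2 [ 0.0002 -0.0038] [ 0.4933 -0.0779]
5 [ 0.0009 -0.0096] [ 0.4914 -0.0725]
9 [ 0.0021 -0.0171] [ 0.4893 -0.0651]
13 [ 0.0039 -0.0246] [ 0.4877 -0.0576]
17 [ 0.0063 -0.0319] [ 0.4866 -0.05  ]
21 [ 0.0091 -0.039 ] [ 0.4861 -0.0423]
25 [ 0.0124 -0.046 ] [ 0.4861 -0.0347]
28 [ 0.0152 -0.051 ] [ 0.4864 -0.0289]
30 [ 0.0172 -0.0543] [ 0.4868 -0.0251]
```

Request:
step_arm --targets '[0.0002,-0.0038,0,0,0,2,0,0.0009,-0.0096,0,0,0,5,0,0.0021,-0.0171,0,0,0,9,0,0.0039,-0.0246,0,0,0,13,0,0.0039,-0.0246,0,0,0,13,0]'

```text
t: 5.1
eef_pos: [0.4867, -0.0582, 0.0489]
ee_rot: [0.001, 0.994, 0.11, -0.0]
ft_force: [-6.2, -1.5, 15.3]
gripper_width: -0.003
```

```bash
python3 tgt.py;python3 - <<'E'
from cell import ctrl
from h import *
d=ctrl.read_camera("side")
c=d["img"][135:235,185:305];cv2.imwrite("pics/side7.png",cv2.resize(c,None,fx=6,fy=6,interpolation=cv2.INTER_CUBIC))
E
```

```text
5.1 [ 0.4867 -0.0582  0.0489] f [-6.2414 -1.4648 15.3349] g -0.002749565320504853
[[ 0.976   0.2178 -0.0002]
 [ 0.2178 -0.976  -0.0012]
 [-0.0005  0.0011 -1.    ]]
```

View pics/side7.png

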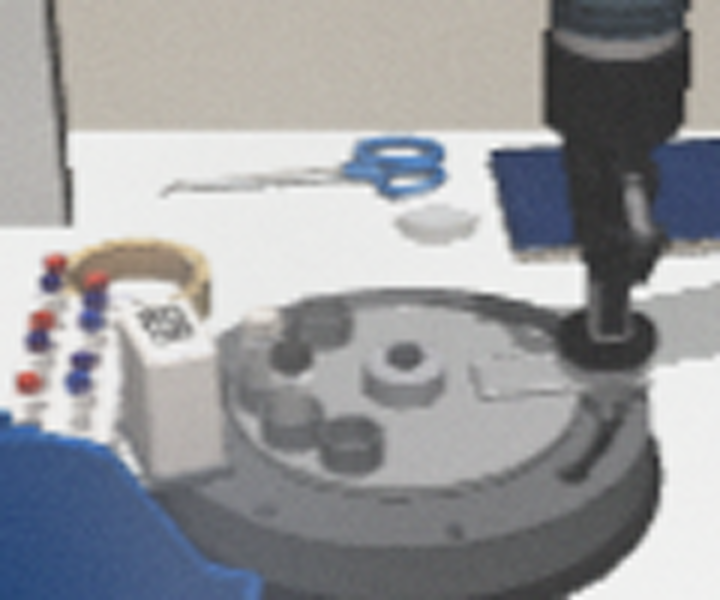

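The rotor is turning with the plunger: the white cap is now at (262,325) and the black cap at (290,355), moving toward the head. On to 30°.

Request:
step_arm --targets '[0.0006,-0.0077,0,0,0,4,0,0.0018,-0.0152,0,0,0,8,0,0.0034,-0.0227,0,0,0,12,0,0.005,-0.0283,0,0,0,15,0,0.0063,-0.0319,0,0,0,17,0,0.0063,-0.0319,0,0,0,17,0]'

```text
t: 5.75
eef_pos: [0.4858, -0.025, 0.0489]
ee_rot: [0.0, 0.999, -0.038, -0.0]
ft_force: [-5.9, 0.5, 17.0]
gripper_width: -0.002
```

```bash
python3 tgt.py "(.4868,-.0251,.0489)";python3 - <<'E'
from cell import ctrl
from h import *
d=ctrl.read_camera("side");pickle.dump(d,open("side8.pkl","wb"))
c=d["img"][135:235,185:305];cv2.imwrite("pics/side8.png",cv2.resize(c,None,fx=6,fy=6,interpolation=cv2.INTER_CUBIC))
f=lambda p:(proj(d,p)-[185,135]+.4)*6
A=np.array([.596,-.0385])
for a in(-187,-185,-183):
  t=np.radians(a);print(a,"plunger",f([*(A+.11*np.array([np.cos(t),np.sin(t)])),.083]),"vial top",f([*(A+.074*np.array([np.cos(t+np.radians(210)),np.sin(t+np.radians(210))])),.112]),)
d=ctrl.read_camera("top")
c=d["img"][115:235,210:320];cv2.imwrite("pics/top8.png",cv2.convertScaleAbs(cv2.resize(c,None,fx=5,fy=5,interpolation=cv2.INTER_CUBIC),alpha=1.4))
E
```

```text
5.75 [ 0.4858 -0.025   0.0489] f [-5.9493  0.4819 16.9812] g -0.0022560928787638008
[[ 0.9971 -0.0766 -0.0008]
 [-0.0766 -0.9971 -0.0001]
 [-0.0007  0.0002 -1.    ]]
(.4868,-.0251,.0489) tool shift [ 0.001  0.    -0.   ]
-187 plunger [607.6013087  358.91741403] vial top [265.35197141 324.12090612]
-185 plunger [608.08723254 355.22703485] vial top [267.00224889 326.41280722]
-183 plunger [608.31665216 351.54353932] vial top [268.82354216 328.67607481]
```

View pics/side8.png

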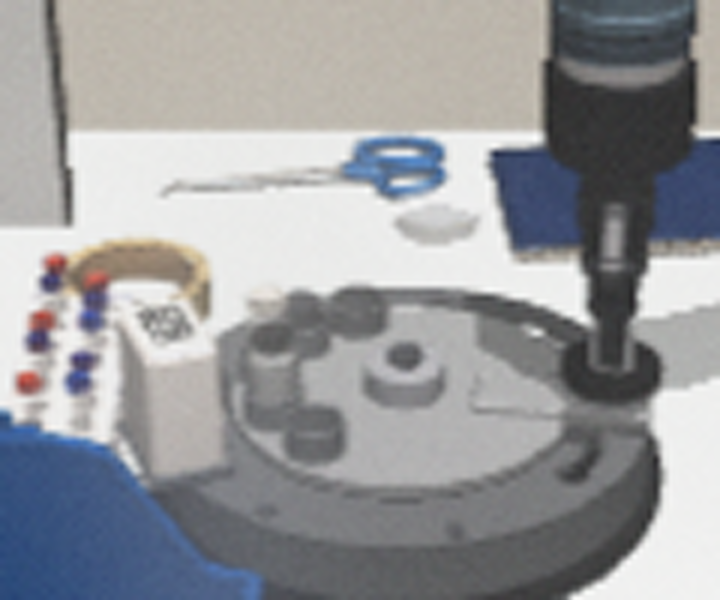

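View pics/top8.png

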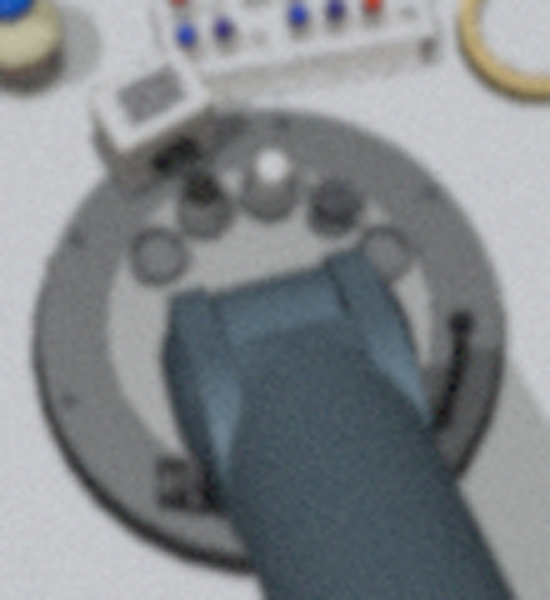

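The black-capped vial now stands in the head pocket, with its cup at (205,212) in the top view where the first vial's cup was. The white cap has moved on to (270,165). The measured chord is about 2 mm long, so I'll back off 1 mm and let the plunger rise.

Request:
step_arm --targets '[0,0.001,0,0,0,0,0,0,0.001,0,0,0,0,0,0,0.001,-0.004,0,0,0,0,0,0.001,-0.007,0,0,0,0,0,0.001,-0.01,0,0,0,0,0,0.001,-0.013,0,0,0,0,0,0.001,-0.013,0,0,0,0]'

```text
t: 6.55
eef_pos: [0.4856, -0.0265, 0.0605]
ee_rot: [-0.0, 0.999, -0.038, -0.0]
ft_force: [-1.5, 0.0, 5.7]
gripper_width: 0.0
```

```bash
python3 tgt.py
```

```text
6.55 [ 0.4856 -0.0265  0.0605] f [-1.508   0.0475  5.6698] g 0.00045597594593130763
[[ 0.9971 -0.0764  0.    ]
 [-0.0764 -0.9971  0.0003]
 [-0.     -0.0003 -1.    ]]
```

At a reading of 0.0605 the plunger still pushes with about 5 N, so it has followed the tips up and the pin is in the hole. Now I'll lift straight off and move clear.

Request:
step_arm --targets '[0,0,-0.003,0,0,0,0,0,0,-0.006,0,0,0,0,0,0,-0.015,0,0,0,0,0,0,-0.035,0,0,0,0,0,0,-0.06,0,0,0,0,0,0,-0.1,0,0,0,0,0,0,-0.14,0,0,0,0,0,0,-0.14,0,0,0,0]'

```text
t: 7.35
eef_pos: [0.4908, -0.027, 0.2065]
ee_rot: [0.0, 0.999, -0.039, 0.007]
ft_force: [0.5, 0.8, 0.3]
gripper_width: -0.0
```

Request:
step_arm --targets '[0,0.04,0,0,0,0,0,0,0.08,0,0,0,0,0,0,0.12,0,0,0,0,0,0,0.16,0,0,0,0,0,0,0.2,0,0,0,0,0,0,0.24,0,0,0,0,0,0,0.28,0,0,0,0,0,0,0.32,0,0,0,0,0,0,0.32,0,0,0,0,0]'

```text
t: 8.25
eef_pos: [0.4575, -0.3541, 0.1992]
ee_rot: [0.002, 0.999, -0.044, -0.001]
ft_force: [-0.5, -1.1, -0.4]
gripper_width: -0.001
```

```bash
python3 tgt.py;python3 - <<'E'
from cell import ctrl
from h import *
d=ctrl.read_camera("side");P=cloud(d)
c=d["img"][135:235,185:305];cv2.imwrite("pics/side9.png",cv2.resize(c,None,fx=6,fy=6,interpolation=cv2.INTER_CUBIC))
d=ctrl.read_camera("top");P=cloud(d)
c=d["img"][115:235,210:320];cv2.imwrite("pics/top9.png",cv2.convertScaleAbs(cv2.resize(c,None,fx=5,fy=5,interpolation=cv2.INTER_CUBIC),alpha=1.4))
cv2.imwrite("pics/top9f.png",d["img"])
m=(np.abs(P[...,2]-.092)<.012)&(np.hypot(P[...,0]-.487,P[...,1]+.025)<.04)
q=P[m];print(m.sum());
c,r=cv2.minEnclosingCircle(q[:,:2].astype(np.float32));print("pl depth",q.mean(0),np.median(q[:,2]),c,r)
v=np.array(c)-[.596,-.0385];print(np.degrees(np.arctan2(v[1],v[0])),"rotor ~",(np.degrees(np.arctan2(v[1],v[0]))%360)-203)
E
```

```text
8.25 [ 0.4575 -0.3541  0.1992] f [-0.454  -1.1182 -0.3916] g -0.0009689811585540251
[[ 0.9961 -0.0877 -0.0018]
 [-0.0877 -0.9961 -0.0043]
 [-0.0014  0.0044 -1.    ]]
310
pl depth [ 0.48694684 -0.0263571   0.09500622] 0.09459853158379991 (0.48676547408103943, -0.02617453970015049) 0.026979077607393265
173.56226880736486 rotor ~ -29.43773119263514
```

View pics/top9.png

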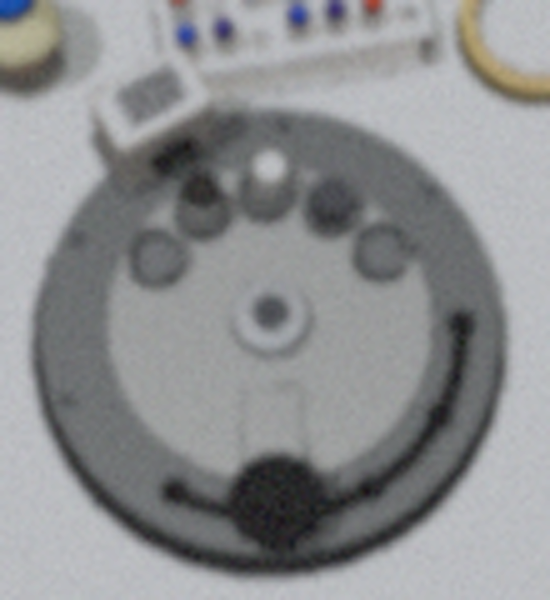

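View pics/side9.png

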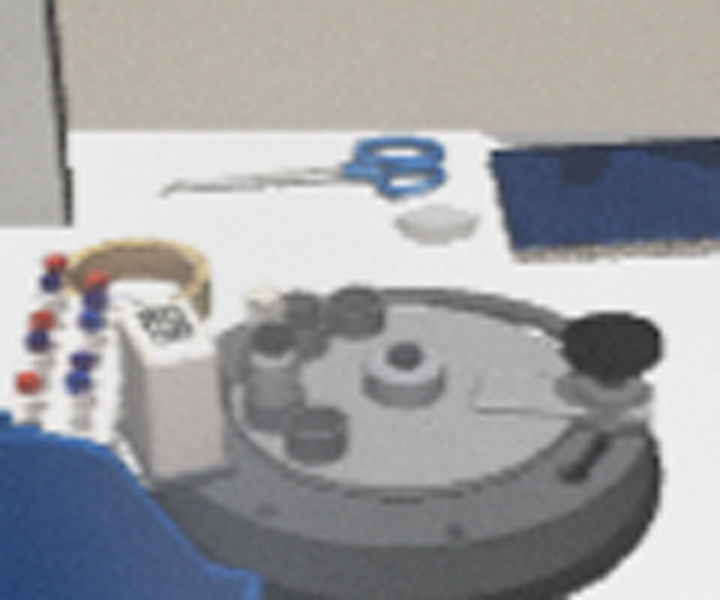

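View pics/top9f.png

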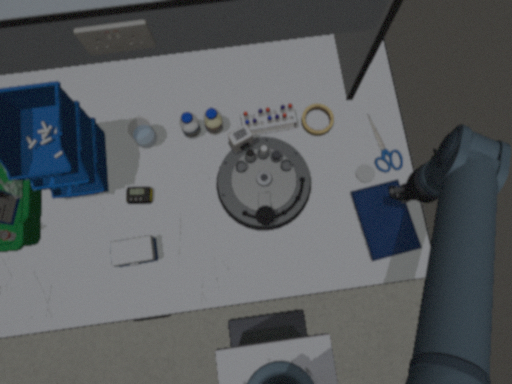

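The plunger is fully up: its depth reads 0.0946–0.0950 m, against 0.0947 m at the start. The rotor is at about -29.4°, the black-capped vial is at the head and the bystanders look unmoved. I'll let the arm settle, then hand in.

Request:
step_arm --targets '[0,0,0,0,0,0,0,0,0,0,0,0,0,0,0,0,0,0,0,0,0]'

```text
t: 8.65
eef_pos: [0.4618, -0.3444, 0.1997]
ee_rot: [-0.0, 0.999, -0.037, 0.0]
ft_force: [0.2, -0.6, -0.5]
gripper_width: -0.002
```

```bash
python3 -c "
from cell import ctrl
print(ctrl.hand_in())"
```

```text
the job is handed in; nothing more can be done
None
```

The black-capped vial now stands at the reading head, and the job is handed in at about 8.7 s of the 38 s allowed. With the closed fingertips I pressed the plunger to its stop (about 15 N at the tips) and pushed it 30° clockwise seen from above, still pressed down. I then let it rise in the neighbouring hole and moved the arm clear.

**Last checks:**
- **Plunger:** the top camera puts its head at about 0.095 m, the same as at the start, so it is fully up.
- **Rotor:** it measures about -29.4°, which fits the -30° hole within its play and my measuring error.
- **Pockets:** both vials and the plug are in their pockets, and I saw no change in the things around the carousel.
- **Robot:** it was touching nothing when I handed in.

**Disagreements along the way:**
- **Height:** the reported fingertip height was about 30 mm lower than the cameras and the actual contact showed. I therefore set the pressing depth by force and by eye.
- **Side camera:** it placed the plunger about 9 mm off the top camera in y. I relied on the top camera for position.
- **Travel:** the push measured about 2 mm too long, so I backed off 1 mm before letting the plunger up.

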